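# Unfold the crank and run the board under the lens

## Task

On the inspection slide with the orange crank grip (green board), swing the folded grip up until it stands upright in its working position, and only then crank it clockwise, seen from above, until the board carriage is fully home against its end stop. Leave the grip standing, let go, and leave the black-gripped crank of the neighbouring slide (blue board) alone.

Things in the scene. Friction and masses are not known exactly. Their poses are not given: they have to be found in the camera images.
- slide_fold (a joint): fold angle of the orange grip, rad: 0 = folded flat along the crank arm, pointing from its hinge towards the crank axis; 1.571 = standing straight up on the hinge, its hard stop and working position. Its inner end swings up and outwards, in the vertical plane through crank axis and hinge. Stiff (about 0.15 N m): stays where it is left
- slide_crank (a joint): turn of the orange-gripped crank, rad, growing clockwise seen from above; starts between 0 and 0.5; stops hard at 2.3 with the carriage fully home. Stiff (about 0.08 N m), stays where it is left. By a rack it moves the green-board carriage 30 mm per rad away from the crank
- slide_axis (a point): point on the crank's vertical axis at the height of the grip's hinge, 120 mm above the table, 35 mm above the 90 x 90 mm grey gearbox with its flat steel collar. Bolted down on a 360 x 150 mm plate, rails and carriage on the side away from the robot, a dark 135 mm high lens bridge 245 mm from the axis. The steel crank arm (16 mm wide, top 12.5 mm below this point) turns here
- slide_hinge (a point): the grip's hinge pin (level, square to the crank arm) between two small steel lugs, 38 mm wide overall, 75 mm from the crank axis at the same height; turns with the crank. The folded grip's centre line runs level from here towards slide_axis; standing, straight up from here
- other_grip (a point): point in the middle of the black grip, 48 mm from its hinge, on the neighbouring slide of the same build, with a blue board: to be left as it is
- slide_grip (a point): point on the centre line of the orange grip, 48 mm from its hinge: a round plastic bar of 22 mm diameter reaching from 6 to 70 mm from the hinge, its sides free beyond 20 mm. Folded, it lies over the crank arm with its centre line 35 mm above the gearbox's collar

How it is judged:
On the way, in this order (a step that is already met when the one before it is completed fails the run):
1. the orange grip stands in its working position (within 20 degrees of upright) (value of joint slide_fold above 1.22 rad), for 0.2 s.
2. the crank is turned to its end stop (within 12 degrees) with the grip standing (value of joint slide_crank above 2.09 rad and value of joint slide_fold above 1.22 rad), for 0.2 s.
At the end, for the whole second after the job is handed in: the orange-gripped crank rests within 12 degrees of its clockwise end stop (carriage home), its grip standing within 20 degrees of upright and let go (all of step 2 and velocity of joint slide_crank between -0.05 and 0.05 rad/s); the robot touches nothing.
It fails at once if the crank is turned (its hinge more than 40 mm from where it started) while the grip is still folded (less than 60 degrees up) (distance of slide_hinge from where it was at the start of the episode above 0.04 m and value of joint slide_fold below 1.05 rad).
It fails at once if the black grip of the neighbouring slide is moved by more than 15 mm (distance of other_grip from where it was at the start of the episode above 0.015 m).
It also fails if it takes over 45 s, if anything falls off the work surface, if the arm or the gripper's body presses on something with over 40 N, if the wrist force passes 120 N, or if a joint passes its speed limit or range.

## Robot

A 6-joint arm with a two-finger parallel gripper is mounted at the origin on the work surface. World frame = base frame: x ahead of the robot, y to its left, z up, the work surface at z = 0. Lengths are in m, angles in rad, forces in N, time in s.
With the tool pointing down it reaches from about 0.35 to 0.85 m from the base axis. Payload 8.1 kg.
Tool frame: the origin (TCP) lies at the centre of the arm's flange, where the gripper is bolted on; the fingertips stand 186 mm ahead of it and the grasp point (between the pads) lies 167 mm ahead of it; z points along the fingers, y is the line along which they close (so a half turn about z gives the same grasp; the last joint's range is limited). The gripper opens to 93 mm and grips with 3 to 60 N. Pads are 15 mm wide; open, the fingers measure 128 mm over their backs; the gripper's body (75 mm by 188 mm) begins 65 mm behind the grasp point.
Start: joints at [-1.311, 0.13, 1.488, -0, 1.523, -0.085], TCP at [0.203, -0.565, 0.405] pointing down, gripper open.
Joint ranges: [-2.96, 2.96], [-0.89, 2.26], [0.02, 2.5], [-1.34, 4.48], [0, 2.73], [-2.66, 2.66]. Speed limits (rad/s): [2.39, 2.39, 2.79, 3.14, 3.14, 3.14].

## Interface

Orientations are given as a rotation vector (axis times angle).
In Python, from plant import read_state, read_camera, camera_params, robot gives the robot as it stands.
- The arm moves only by the tool carry_out, never from a script. Its argument "targets" is a list of rows, each an object of numbers: "hand": the opening in per cent of the stroke, from 0 (shut) to 100 (fully open); "x", "y", "z": the shift along the tool's x, y, z in m; "ax", "ay", "az": the turn, a rotation vector about the tool's x, y, z in rad. In form: [{"hand": .., "x": .., "y": .., "z": .., "ax": .., "ay": .., "az": ..}, ...]. A call has 1 to 8 rows; each row is the pose to reach, as a shift and turn from the pose commanded when the call began, along the tool's axes at that moment; what a row does not reach only later rows make up. A row lasts 1/8 s, in which the tool goes at most 62.5 mm and 10.7 degrees, less where a joint would pass 70% of its speed; a pose out of reach is approached as far as the arm can. A call with a gripper value outside its range is refused whole. The fingers move at their own pace and stop on an object; "newtons" is the grip in N (left out, the last holds). Time passes only in rows, so rows that repeat a pose let the fingers close. It gives the time, the measured TCP pose, the force, the opening and the grip force at its end, in the units of the state.
- read_state(): the state, without advancing time (a new reading comes with each control period).
- read_camera(name): name is "scene" or "top"; returns (picture, depth): 420x560x3 uint8, blue, green, red; 420x560 float32, m along the optical axis (not along the pixel's ray), 0 where there is no reading.
- camera_params(name): a dict with "fx", "fy", "cx", "cy" (pixels), "position" and "rotation" of the camera in the world. Camera axes: x right, y up, looking along -z (the intrinsics and any distortion apply to the point x, -y, -z); pixel columns grow to the right and rows downward; lengths in m; the calibration is good to about 2 mm. A picture is of the moment at which its call begins. camera_params takes no time and is no camera call.
- robot.close_job(): hands the job in; it is judged then, once.
The state is a dict: "t": time; "q": joint angles; "dq": joint speeds; "joint_torque": joint torques, N m; "tool_pos": TCP position; "orientation": TCP orientation; "force": force on the tool from outside, world axes, zero at the start; "wrist_torque": the same for the moment, N m; "opening": finger opening in m; "gripper_force": force on a finger pad.
Only numpy, scipy, OpenCV 4.12 (cv2) and the standard library are available. Lean on these libraries where they do the work, as an engineer would, in place of code of your own. Each camera call takes 0.05 s, during which the arm holds its last target. There are 200 camera calls.

## Working session

There is one attempt and no reset: what is moved stays moved. The work goes in short steps, Python scripts to look and compute and a tool call to move; the robot and the scene stay as the last step left them, time stands still between calls to the robot, and variables do not carry over. Pictures are saved under pics/ and viewed, at most 10 in all, crops included, and the job is handed in when it is done.

Besides the shell and the picture viewer there is one more tool, called in YAML: its name, and indented under it one key for each argument. carry_out: Moves the arm, as the interface text tells. Its arguments: {"type":"object","properties":{"targets":{"type":"array","items":{"type":"object","properties":{"hand":{"type":"number"},"x":{"type":"number"},"y":{"type":"number"},"z":{"type":"number"},"ax":{"type":"number"},"ay":{"type":"number"},"az":{"type":"number"}}}},"newtons":{"type":"number"}},"required":["targets"]}

```bash
mkdir -p pics; cat > h.py <<'E'
import numpy as np, cv2
from plant import read_state, read_camera, camera_params, robot
from scipy.spatial.transform import Rotation as R
def pts(name,d):
    p=camera_params(name); v,u=np.mgrid[:d.shape[0],:d.shape[1]]
    c=np.stack([(u-p['cx'])/p['fx']*d,-(v-p['cy'])/p['fy']*d,-d],-1)
    Rm=np.array(p['rotation']); Rm=Rm if Rm.shape==(3,3) else R.from_rotvec(Rm).as_matrix()
    return c@Rm.T+np.array(p['position'])
E
python3 - <<'E'
from h import *
for n in('top','scene'):
    im,d=read_camera(n); cv2.imwrite(f'pics/{n}0.png',im); np.savez(f'{n}0.npz',im=im,d=d)
    print(camera_params(n),(d>0).mean())
print(read_state())
E
```

```text
{'fx': 546.7404624817659, 'fy': 546.7404624817659, 'cx': 280.9636122202332, 'cy': 209.54742127783098, 'position': array([ 0.46903806, -0.01030258,  1.28901821]), 'rotation': array([ 0.02742406, -0.03436481, -1.59563238])} 0.9962372448979592
{'fx': 410.86199969997006, 'fy': 410.86199969997006, 'cx': 286.46042671990364, 'cy': 205.09499210296113, 'position': array([ 1.00526581, -0.41491912,  0.62386703]), 'rotation': array([0.84871884, 0.42183551, 0.81182921])} 0.9961309523809524
{'t': 0.1, 'q': array([-1.31141143e+00,  1.31095652e-01,  1.48914649e+00,  3.14503788e-05,
        1.52300385e+00, -8.54538891e-02]), 'dq': array([-0.00063554, -0.00067081, -0.0038792 , -0.0011247 ,  0.00021265,
       -0.0003155 ]), 'joint_torque': array([ 2.30020552e-03, -5.61345220e+01, -4.93092799e+01,  7.71374535e-02,
        2.90610432e-02, -5.82919355e-06]), 'tool_pos': array([ 0.20277211, -0.56448659,  0.40379924]), 'orientation': array([-3.09338594e+00, -5.38706230e-01,  1.76319848e-04]), 'force': array([0.21219303, 0.38238204, 0.16377364]), 'wrist_torque': array([ 0.04865598, -0.0245577 , -0.008756  ]), 'gripper_force': 0.0, 'opening': 0.09324642769017334}
```

View pics/top0.png

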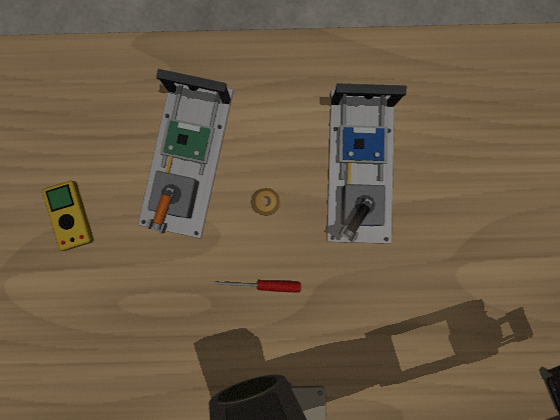

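View pics/scene0.png

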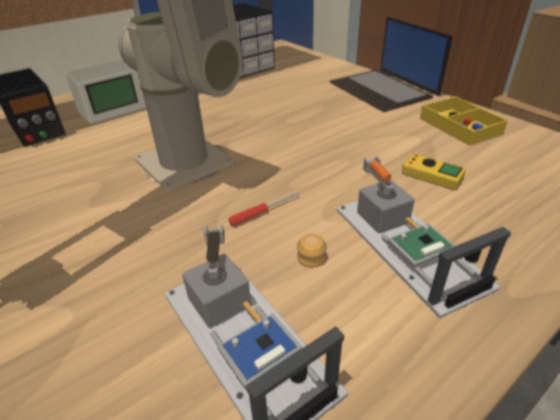

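The top view shows the orange grip at about (162,208), its hinge near (157,226) and the crank axis near (171,192). The black grip is at (358,217), well clear to the right. The scene view confirms that the orange grip is folded flat.

```bash
cat >> h.py <<'E'
def ray(name,u,v,z):
    p=camera_params(name); Rm=R.from_rotvec(p['rotation']).as_matrix()
    d=Rm@np.array([(u-p['cx'])/p['fx'],-(v-p['cy'])/p['fy'],-1]); o=np.array(p['position'])
    return o+d*(z-o[2])/d[2]
def orange(im,sat=150):
    h=cv2.cvtColor(im,cv2.COLOR_BGR2HSV); return cv2.inRange(h,(3,sat,90),(16,255,255))
E
python3 - <<'E'
from h import *
for n,roi in(('top',(140,180,190,240)),('scene',(350,145,420,190))):
    f=np.load(n+'0.npz'); m=orange(f['im'],160); k=np.zeros_like(m); a,b,c,e=roi; k[b:e,a:c]=m[b:e,a:c]
    P=pts(n,f['d'])[k>0]; P=P[P[:,2]>.1]
    print(n,len(P),P.mean(0),np.median(P,0),P[:,2].max())
    c=P[:,:2]-P[:,:2].mean(0); w,V=np.linalg.eigh(c.T@c); ax=V[:,1]; t=c@ax; print(ax,np.ptp(t),np.percentile(t,[1,99]),np.percentile(c@V[:,0],[1,99]))
    (u,v),s,ang=cv2.minAreaRect(cv2.findNonZero(k)); print(u,v,s,ang, ray(n,u,v,.125))
    cv2.imwrite(f'pics/{n}crop.png',cv2.resize(f['im'][b-10:e+10,a-10:c+10],None,fx=7,fy=7)[:600,:800])
P=pts('top',np.load('top0.npz')['d'])
for uv in [(171,192),(157,226),(153,222),(162,229)]: print(uv,P[uv[1],uv[0]],ray('top',*uv,.12))
E
```

```text
top 256 [0.52198892 0.2376092  0.12948369] [0.52195788 0.23759129 0.12957654] 0.13642450800807238
[-0.93505294  0.35450811] 0.06257252680569587 [-0.03023722  0.03041398] [-0.00939359  0.00801237]
161.36000061035156 208.98001098632812 (8.65332317352295, 29.454578399658203) 19.44003677368164 [0.52219436 0.23851789 0.125     ]Traceback (most recent call last):
  File "<stdin>", line 8, in <module>
TypeError: only integer scalar arrays can be converted to a scalar index
```

```bash
cat >> h.py <<'E'
D=np.array([-.935,.354,0]); C=np.array([.522,.238,.12]); H=C+.038*D; A=C-.037*D
def down(yv):  # tool z down, y along yv
    y=np.array(yv,float);y/=np.linalg.norm(y); z=np.array([0,0,-1.]); return np.stack([np.cross(y,z),y,z],1)
def go(tcp,Rt):
    s=read_state(); R0=R.from_rotvec(s['orientation']).as_matrix()
    print('shift',np.round(R0.T@(np.array(tcp)-s['tool_pos']),4),'turn',np.round(R.from_matrix(R0.T@Rt).as_rotvec(),3))
E
python3 - <<'E'
from h import *
print(H,A); g=C-.011*D
s=read_state();print(R.from_rotvec(s['orientation']).as_matrix().round(3))
for sg in(1,-1):
    go(g+[0,0,.167+.115],down([sg*.354,sg*.935,0]))
E
```

```text
[0.48647  0.251452 0.12    ] [0.556595 0.224902 0.12    ]
[[ 0.941  0.338 -0.   ]
 [ 0.338 -0.941  0.002]
 [ 0.    -0.002 -1.   ]]
shift [ 0.5801 -0.6402  0.003 ] turn [-1.000e-03 -2.000e-03 -2.435e+00]
shift [ 0.5801 -0.6402  0.003 ] turn [-0.002  0.     0.707]
```

carry_out:
  targets:
    - {"hand": 100, "x": 0.04, "y": -0.04, "z": 0, "az": -0.17}
    - {"hand": 100, "x": 0.08, "y": -0.085, "z": 0, "az": -0.34}
    - {"hand": 100, "x": 0.12, "y": -0.13, "z": 0, "az": -0.51}
    - {"hand": 100, "x": 0.16, "y": -0.175, "z": 0, "az": -0.68}
    - {"hand": 100, "x": 0.2, "y": -0.22, "z": 0, "az": -0.85}
    - {"hand": 100, "x": 0.24, "y": -0.265, "z": 0, "az": -1.02}
    - {"hand": 100, "x": 0.28, "y": -0.31, "z": 0, "az": -1.19}
    - {"hand": 100, "x": 0.32, "y": -0.355, "z": 0, "az": -1.36}

```text
schema error: expected keys hand, x, y, z, ax, ay, az
```

```bash
python3 - <<'E'
from h import *
g=C-.011*D
go(g+[0,0,.167+.115],down([.354,.935,0])); print(read_state()['q'])
E
```

```text
shift [ 0.5801 -0.6402  0.003 ] turn [-1.000e-03 -2.000e-03 -2.435e+00]
[-1.31141143e+00  1.31095652e-01  1.48914649e+00  3.14503788e-05
  1.52300385e+00 -8.54538891e-02]
```

carry_out:
  targets:
    - {"hand": 100, "x": 0.04, "y": -0.04, "z": 0, "ax": 0, "ay": 0, "az": -0.17}
    - {"hand": 100, "x": 0.08, "y": -0.085, "z": 0, "ax": 0, "ay": 0, "az": -0.34}
    - {"hand": 100, "x": 0.12, "y": -0.13, "z": 0, "ax": 0, "ay": 0, "az": -0.51}
    - {"hand": 100, "x": 0.16, "y": -0.175, "z": 0, "ax": 0, "ay": 0, "az": -0.68}
    - {"hand": 100, "x": 0.2, "y": -0.22, "z": 0, "ax": 0, "ay": 0, "az": -0.85}
    - {"hand": 100, "x": 0.24, "y": -0.265, "z": 0, "ax": 0, "ay": 0, "az": -1.02}
    - {"hand": 100, "x": 0.28, "y": -0.31, "z": 0, "ax": 0, "ay": 0, "az": -1.19}
    - {"hand": 100, "x": 0.32, "y": -0.355, "z": 0, "ax": 0, "ay": 0, "az": -1.36}

```text
t: 1.1
tool_pos: [0.3841, -0.1205, 0.4046]
orientation: [2.061, 2.37, 0.0]
force: [1.1, -0.5, 0.8]
opening: 0.0931
gripper_force: 0.0
```

```bash
python3 - <<'E'
from h import *
g=C-.011*D
go(g+[0,0,.167+.115],down([.354,.935,0])); print(read_state()['q'])
E
```

```text
shift [0.3306 0.1959 0.0026] turn [ 0.    0.   -1.07]
[-4.31534807e-01 -4.32243657e-01  1.99527289e+00  2.08382721e-05
  1.57821192e+00 -5.70734153e-01]
```

carry_out:
  targets:
    - {"hand": 100, "x": 0.045, "y": 0.027, "z": 0, "ax": 0, "ay": 0, "az": -0.16}
    - {"hand": 100, "x": 0.09, "y": 0.053, "z": 0, "ax": 0, "ay": 0, "az": -0.32}
    - {"hand": 100, "x": 0.135, "y": 0.08, "z": 0, "ax": 0, "ay": 0, "az": -0.48}
    - {"hand": 100, "x": 0.18, "y": 0.107, "z": 0, "ax": 0, "ay": 0, "az": -0.64}
    - {"hand": 100, "x": 0.225, "y": 0.133, "z": 0, "ax": 0, "ay": 0, "az": -0.8}
    - {"hand": 100, "x": 0.27, "y": 0.16, "z": 0, "ax": 0, "ay": 0, "az": -0.93}
    - {"hand": 100, "x": 0.31, "y": 0.184, "z": 0, "ax": 0, "ay": 0, "az": -1.07}
    - {"hand": 100, "x": 0.33, "y": 0.196, "z": 0, "ax": 0, "ay": 0, "az": -1.07}

```text
t: 2.1
tool_pos: [0.5344, 0.2331, 0.4038]
orientation: [-0.567, -3.089, 0.0]
force: [-0.3, -0.5, -0.4]
opening: 0.093
gripper_force: 0.0
```

```bash
python3 - <<'E'
from h import *
g=C-.011*D
go(g+[0,0,.167+.005],down([.354,.935,0])); print(read_state()['q'])
im,d=read_camera('scene'); cv2.imwrite('pics/s1.png',cv2.resize(im[60:260,280:520],None,fx=3,fy=3))
k=np.zeros(im.shape[:2],np.uint8);m=orange(im,160);k[145:190,350:420]=m[145:190,350:420];P=pts('scene',d)[k>0];P=P[P[:,2]>.1];print(P.mean(0),len(P))
E
```

```text
shift [0.0022 0.0003 0.1119] turn [-0.001 -0.001 -0.001]
[ 3.23234594e-01  8.55994299e-02  1.53785478e+00  3.14368172e-04
  1.51934482e+00 -8.84746820e-01]
[0.5323948  0.23017247 0.12556204] 157
```

View pics/s1.png

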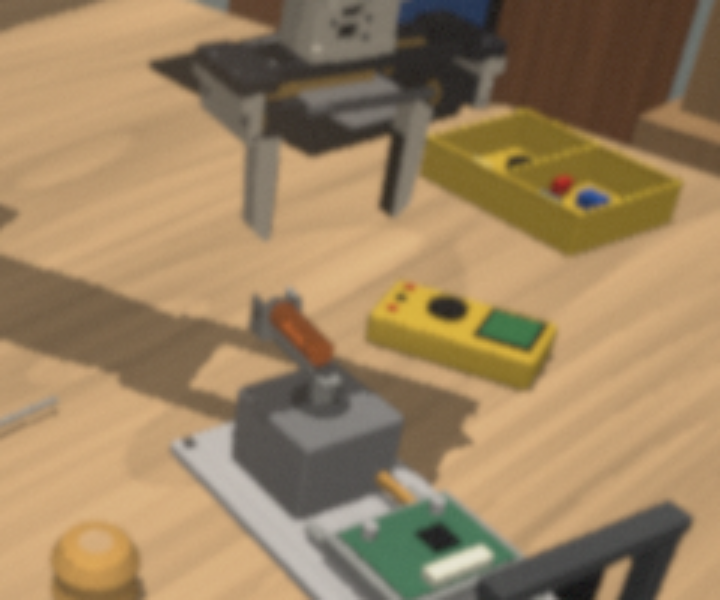

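The gripper is above the grip and aligned with it, with the fingers straddling the bar's line. The orange bar is at about crop (302,335). I'll lower and grip lightly.

carry_out:
  targets:
    - {"hand": 70, "x": 0.002, "y": 0, "z": 0.04, "ax": 0, "ay": 0, "az": 0}
    - {"hand": 60, "x": 0.002, "y": 0, "z": 0.08, "ax": 0, "ay": 0, "az": 0}
    - {"hand": 60, "x": 0.002, "y": 0, "z": 0.112, "ax": 0, "ay": 0, "az": 0}
    - {"hand": 60, "x": 0.002, "y": 0, "z": 0.112, "ax": 0, "ay": 0, "az": 0}
    - {"hand": 10, "x": 0.002, "y": 0, "z": 0.112, "ax": 0, "ay": 0, "az": 0}
    - {"hand": 10, "x": 0.002, "y": 0, "z": 0.112, "ax": 0, "ay": 0, "az": 0}
    - {"hand": 10, "x": 0.002, "y": 0, "z": 0.112, "ax": 0, "ay": 0, "az": 0}
    - {"hand": 10, "x": 0.002, "y": 0, "z": 0.112, "ax": 0, "ay": 0, "az": 0}
  newtons: 12

```text
t: 3.15
tool_pos: [0.5327, 0.2324, 0.2941]
orientation: [0.572, 3.087, 0.005]
force: [0.3, 4.2, 1.6]
opening: 0.022
gripper_force: 12.2
```

```bash
python3 - <<'E'
from h import *
s=read_state();t=s['tool_pos'];print(t-H-[0,0,.167],((t-H)[:2]@D[:2]),s['opening'],s['gripper_force'],s['force'])
r=np.hypot((t-H)[:2]@D[:2],t[2]-.287);a0=np.arctan2(t[2]-.287,-(t-H)[:2]@D[:2]);print(r,a0)
for a in np.radians([10,20,30,40,50,60,70,80,90]): print(round(np.degrees(a)),'x',round(r*(np.cos(a0)-np.cos(a)),4),'z',round(-r*(np.sin(a)-np.sin(a0)),4))
E
```

```text
[ 0.04620593 -0.01904819  0.00706309] -0.04994560489347805 0.02203875560275642 12.204724699258804 [0.30272232 4.1730545  1.64066502]
0.050442548546190534 0.14048412512867006
10 x 0.0003 z -0.0017
20 x 0.0025 z -0.0102
30 x 0.0063 z -0.0182
40 x 0.0113 z -0.0254
50 x 0.0175 z -0.0316
60 x 0.0247 z -0.0366
70 x 0.0327 z -0.0403
80 x 0.0412 z -0.0426
90 x 0.0499 z -0.0434
```

carry_out:
  targets:
    - {"hand": 10, "x": 0.001, "y": 0, "z": -0.009, "ax": 0, "ay": 0, "az": 0}
    - {"hand": 10, "x": 0.003, "y": 0, "z": -0.017, "ax": 0, "ay": 0, "az": 0}
    - {"hand": 10, "x": 0.007, "y": 0, "z": -0.025, "ax": 0, "ay": 0, "az": 0}
    - {"hand": 10, "x": 0.012, "y": 0, "z": -0.032, "ax": 0, "ay": 0, "az": 0}
    - {"hand": 10, "x": 0.012, "y": 0, "z": -0.032, "ax": 0, "ay": 0, "az": 0}
  newtons: 12

```text
t: 3.78
tool_pos: [0.5209, 0.2363, 0.3256]
orientation: [0.572, 3.089, 0.002]
force: [-1.4, 4.0, 1.9]
opening: 0.0225
gripper_force: 11.9
```

```bash
python3 - <<'E'
from h import *
s=read_state();t=s['tool_pos'];print(((t-H)[:2]@D[:2]),t[2],s['opening'],s['force'],s['wrist_torque'])
im,d=read_camera('scene'); cv2.imwrite('pics/s2.png',cv2.resize(im[60:260,280:520],None,fx=3,fy=3))
E
```

```text
-0.037531927853051365 0.32560425862569786 0.022462233025051393 [-1.38764733  4.01039561  1.93440235] [ 0.53913253 -0.04925582  0.15553365]
```

View pics/s2.png

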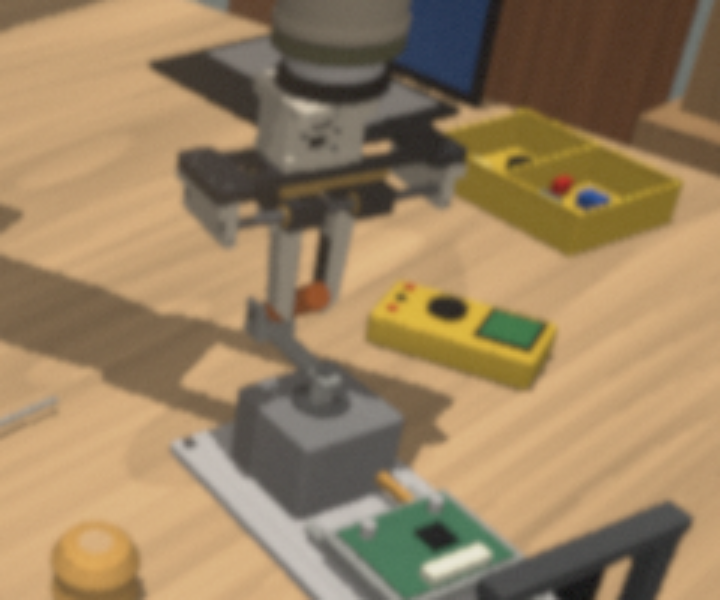

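The bar's end at about crop (316,296) has risen, so it pivots in the pads as planned. I'll continue to upright.

carry_out:
  targets:
    - {"hand": 10, "x": 0.006, "y": 0, "z": -0.006, "ax": 0, "ay": 0, "az": 0}
    - {"hand": 10, "x": 0.013, "y": 0, "z": -0.011, "ax": 0, "ay": 0, "az": 0}
    - {"hand": 10, "x": 0.02, "y": 0, "z": -0.015, "ax": 0, "ay": 0, "az": 0}
    - {"hand": 10, "x": 0.027, "y": 0, "z": -0.017, "ax": 0, "ay": 0, "az": 0}
    - {"hand": 10, "x": 0.034, "y": 0, "z": -0.018, "ax": 0, "ay": 0, "az": 0}
    - {"hand": 10, "x": 0.04, "y": 0, "z": -0.018, "ax": 0, "ay": 0, "az": 0}
    - {"hand": 10, "x": 0.04, "y": 0, "z": -0.018, "ax": 0, "ay": 0, "az": 0}
  newtons: 12

```text
t: 4.7
tool_pos: [0.4836, 0.2503, 0.3438]
orientation: [0.573, 3.088, 0.001]
force: [-0.1, -2.9, 5.5]
opening: 0.02
gripper_force: 11.9
```

```bash
python3 - <<'E'
from h import *
s=read_state();t=s['tool_pos'];print(((t-H)[:2]@D[:2]),t[2],s['opening'],s['force'],s['wrist_torque'])
im,d=read_camera('scene'); cv2.imwrite('pics/s3.png',cv2.resize(im[60:260,280:520],None,fx=3,fy=3))
E
```

```text
0.0022817476602954813 0.34382468674180267 0.020021946269971266 [-0.09799659 -2.90442962  5.45199047] [-0.31779925 -0.3599915   0.02954352]
```

View pics/s3.png

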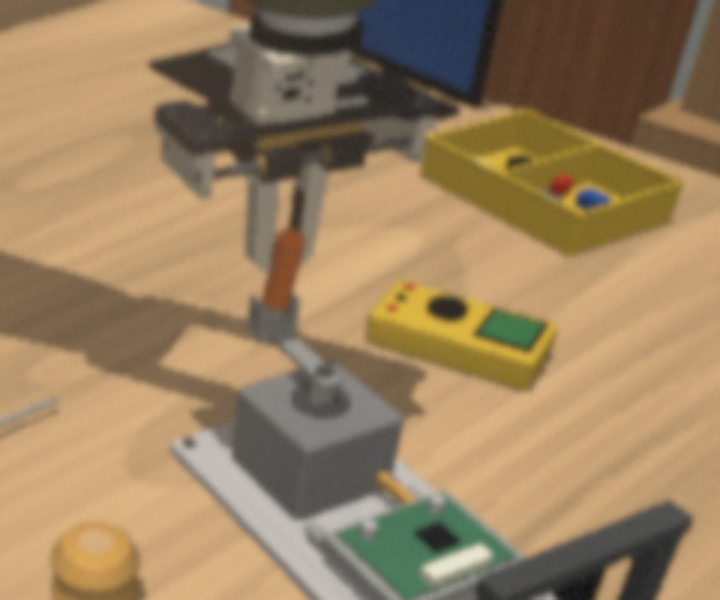

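The bar, running from crop (290,235) to (278,305), still leans inward at roughly 75–80°, and the pads have slipped toward its outer edge. I'll regrip it centred and pull it the rest of the way.

carry_out:
  targets:
    - {"hand": 50, "x": 0, "y": 0, "z": 0, "ax": 0, "ay": 0, "az": 0}
    - {"hand": 50, "x": -0.01, "y": 0, "z": 0.01, "ax": 0, "ay": 0, "az": 0}
    - {"hand": 50, "x": -0.01, "y": 0, "z": 0.01, "ax": 0, "ay": 0, "az": 0}
    - {"hand": 10, "x": -0.01, "y": 0, "z": 0.01, "ax": 0, "ay": 0, "az": 0}
    - {"hand": 10, "x": -0.01, "y": 0, "z": 0.01, "ax": 0, "ay": 0, "az": 0}
    - {"hand": 10, "x": -0.01, "y": 0, "z": 0.01, "ax": 0, "ay": 0, "az": 0}
    - {"hand": 10, "x": -0.004, "y": 0, "z": 0.009, "ax": 0, "ay": 0, "az": 0}
    - {"hand": 10, "x": 0.001, "y": 0, "z": 0.009, "ax": 0, "ay": 0, "az": 0}
  newtons: 25

```text
t: 5.75
tool_pos: [0.4839, 0.2499, 0.3341]
orientation: [0.573, 3.084, -0.001]
force: [11.1, -4.2, -5.4]
opening: 0.0217
gripper_force: 25.0
```

carry_out:
  targets:
    - {"hand": 10, "x": 0.003, "y": 0, "z": 0, "ax": 0, "ay": 0, "az": 0}
    - {"hand": 10, "x": 0.003, "y": 0, "z": 0, "ax": 0, "ay": 0, "az": 0}

```text
t: 6.0
tool_pos: [0.4811, 0.251, 0.3343]
orientation: [0.573, 3.084, -0.0]
force: [8.6, -3.3, -4.2]
opening: 0.022
gripper_force: 25.0
```

```bash
python3 - <<'E'
from h import *
s=read_state();t=s['tool_pos'];print(((t-H)[:2]@D[:2]),t[2],s['opening'],s['force'],s['wrist_torque'])
im,d=read_camera('scene'); cv2.imwrite('pics/s4.png',cv2.resize(im[60:260,280:520],None,fx=3,fy=3))
E
```

```text
0.004895386997521025 0.3342877215067662 0.022010222028756927 [ 8.57056306 -3.34105047 -4.22671221] [-0.79246892 -1.82836954 -0.03728692]
```

View pics/s4.png

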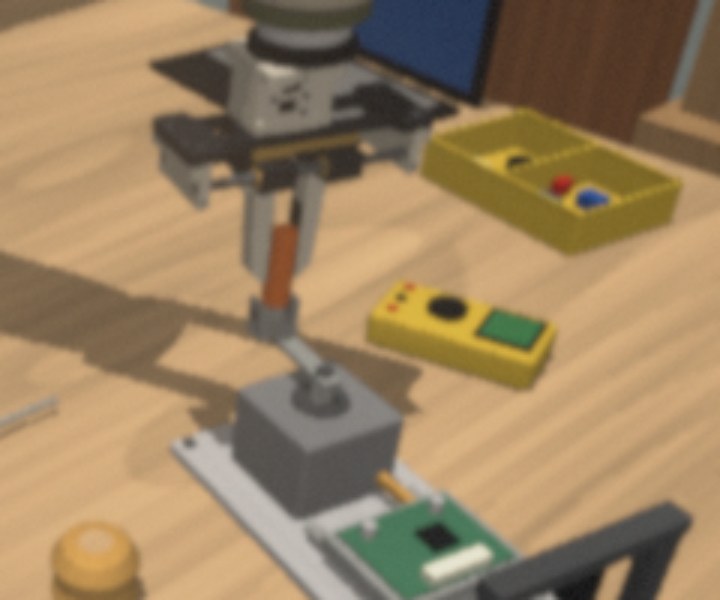

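```bash
python3 - <<'E'
from h import *
im,d=read_camera('scene'); k=orange(im,160); P=pts('scene',d)
k[(np.abs(P[...,0]-.49)>.08)|(np.abs(P[...,1]-.25)>.08)|(P[...,2]<.115)]=0
Q=P[k>0]; c=Q-Q.mean(0); w,V=np.linalg.eigh(c.T@c); print(len(Q),Q.mean(0),V[:,2],Q[:,2].min(),Q[:,2].max(),V[:,2]@D)
ys,xs=np.nonzero(k)
for lo,hi in((.12,.15),(.15,.17),(.17,.2)):
    q=Q[(Q[:,2]>lo)&(Q[:,2]<hi)]; print(q.mean(0) if len(q) else 0,len(q))
E
```

```text
154 [0.49622703 0.24224593 0.16314294] [-0.01698077  0.04433897  0.99887222] 0.13163285859411344 0.19035775253756715 0.031573011704846325
[0.49612829 0.2416593  0.14051632] 45
[0.49667234 0.24143111 0.16017772] 48
[0.49594945 0.24331985 0.182168  ] 61
```

```bash
python3 - <<'E'
from h import *
P=pts('top',np.load('top0.npz')['d']); m=((abs(P[...,2]-.085)<.012)&(np.hypot(P[...,0]-.556,P[...,1]-.225)<.09)).astype(np.uint8)
print(np.percentile(P[m>0][:,2],[5,50,95]),m.sum())
pl=P[m>0][:,:2].astype(np.float32); print(cv2.minAreaRect(pl*1000))
t=read_state()['tool_pos']; print(t-A)
E
```

```text
[0.07816208 0.08263063 0.08707489] 1391
((557.6244506835938, 227.47705078125), (91.74446105957031, 90.06932830810547), 76.5429916381836)
[-0.0755292   0.02607936  0.21428165]
```

The bar stands upright to within about 2°, with its top at z≈0.190. Next I'll loosen the fingers slightly and crank in steps, turning the tool along with the crank.

carry_out:
  targets:
    - {"hand": 29, "x": 0, "y": 0, "z": 0, "ax": 0, "ay": 0, "az": 0}
    - {"hand": 29, "x": 0, "y": 0, "z": 0, "ax": 0, "ay": 0, "az": 0}
    - {"hand": 29, "x": 0, "y": 0.012, "z": 0, "ax": 0, "ay": 0, "az": 0.15}
    - {"hand": 29, "x": -0.002, "y": 0.023, "z": 0, "ax": 0, "ay": 0, "az": 0.3}
    - {"hand": 29, "x": -0.006, "y": 0.034, "z": 0, "ax": 0, "ay": 0, "az": 0.45}
    - {"hand": 29, "x": -0.011, "y": 0.045, "z": 0, "ax": 0, "ay": 0, "az": 0.6}
    - {"hand": 29, "x": -0.018, "y": 0.054, "z": 0, "ax": 0, "ay": 0, "az": 0.75}
    - {"hand": 29, "x": -0.026, "y": 0.063, "z": 0, "ax": 0, "ay": 0, "az": 0.9}

```text
t: 7.1
tool_pos: [0.5265, 0.3017, 0.3335]
orientation: [-1.864, -2.527, 0.002]
force: [-2.3, -1.3, 1.3]
opening: 0.0272
gripper_force: 0.8
```

```bash
cat >> h.py <<'E'
AX=np.array([.5576,.2275])
def chk():
    s=read_state();R0=R.from_rotvec(s['orientation']).as_matrix();t=s['tool_pos']
    a=R0.T@np.r_[AX-t[:2],0]; print('axis in tool',a,'open',s['opening'],'F tool',R0.T@s['force'],'q6',s['q'][5])
    im,d=read_camera('scene'); k=orange(im,160); P=pts('scene',d)
    k[(np.hypot(P[...,0]-AX[0],P[...,1]-AX[1])>.11)|(P[...,2]<.13)]=0
    Q=P[k>0]; c=Q-Q.mean(0); w,V=np.linalg.eigh(c.T@c); b=(Q.mean(0)[:2]-AX)
    print(len(Q),Q.mean(0),'dir',V[:,2],'zmax',Q[:,2].max(),'r,phi',np.hypot(*b),np.degrees(np.arctan2(b[1],b[0])),'tcp phi',np.degrees(np.arctan2(*(t[:2]-AX)[::-1])))
    return im
E
python3 -c "
from h import *
chk()"
```

```text
axis in tool [-8.00472791e-02  7.78400917e-03 -5.53567635e-05] open 0.027248446960378092 F tool [-0.5396017  -2.59106995 -1.29175157] q6 0.13575014312077033
184 [0.53395118 0.28517457 0.16291112] dir [-0.02063985  0.02430948  0.99949139] zmax 0.1899053487846446 r,phi 0.06233476021870871 112.29554479466626 tcp phi 112.7263504679511
```

carry_out:
  targets:
    - {"hand": 29, "x": 0, "y": 0.012, "z": 0, "ax": 0, "ay": 0, "az": 0.15}
    - {"hand": 29, "x": -0.002, "y": 0.023, "z": 0, "ax": 0, "ay": 0, "az": 0.3}
    - {"hand": 29, "x": -0.006, "y": 0.034, "z": 0, "ax": 0, "ay": 0, "az": 0.45}
    - {"hand": 29, "x": -0.011, "y": 0.045, "z": 0, "ax": 0, "ay": 0, "az": 0.6}
    - {"hand": 29, "x": -0.018, "y": 0.054, "z": 0, "ax": 0, "ay": 0, "az": 0.75}
    - {"hand": 29, "x": -0.023, "y": 0.06, "z": 0, "ax": 0, "ay": 0, "az": 0.84}
    - {"hand": 29, "x": -0.023, "y": 0.06, "z": 0, "ax": 0, "ay": 0, "az": 0.84}

```text
t: 8.02
tool_pos: [0.591, 0.297, 0.3336]
orientation: [-2.729, -1.557, 0.001]
force: [-0.1, 0.7, -0.6]
opening: 0.027
gripper_force: 0.0
```

```bash
python3 -c "
from h import *
chk()"
```

```text
axis in tool [-7.68447324e-02  6.59199589e-03  1.66397316e-05] open 0.026968694181391206 F tool [ 0.55930881 -0.49136265  0.56235365] q6 0.9218609755748177
156 [0.59125688 0.28575027 0.16217892] dir [-0.06577519  0.04010511  0.99702819] zmax 0.18977008032645026 r,phi 0.06727466066169875 59.980774432549154 tcp phi 64.32498973240718
```

carry_out:
  targets:
    - {"hand": 29, "x": 0, "y": 0.008, "z": 0, "ax": 0, "ay": 0, "az": 0.1}
    - {"hand": 29, "x": 0, "y": 0.015, "z": 0, "ax": 0, "ay": 0, "az": 0.2}
    - {"hand": 29, "x": 0, "y": 0.015, "z": 0, "ax": 0, "ay": 0, "az": 0.2}

```text
t: 8.45
tool_pos: [0.6037, 0.2894, 0.3337]
orientation: [2.87, 1.278, -0.0]
force: [-0.9, -0.6, 0.1]
opening: 0.027
gripper_force: 0.0
```

```bash
python3 -c "
from h import *
chk()"
```

```text
axis in tool [-7.68863904e-02  7.14314433e-03  1.32000937e-05] open 0.027022108274683133 F tool [-1.0314315  -0.25408711 -0.11261484] q6 1.1035257233010904
101 [0.60303751 0.27768254 0.15631316] dir [-0.09578817 -0.06496084  0.99327978] zmax 0.1876508548131256 r,phi 0.06769678436089234 47.84090745616428 tcp phi 53.30827462781059
```

carry_out:
  targets:
    - {"hand": 29, "x": 0, "y": 0.008, "z": 0, "ax": 0, "ay": 0, "az": 0.1}
    - {"hand": 29, "x": 0, "y": 0.015, "z": 0, "ax": 0, "ay": 0, "az": 0.2}
    - {"hand": 29, "x": 0, "y": 0.015, "z": 0, "ax": 0, "ay": 0, "az": 0.2}

```text
t: 8.88
tool_pos: [0.6089, 0.2847, 0.3333]
orientation: [-2.97, -0.989, 0.021]
force: [-38.3, 19.4, 16.2]
opening: 0.0278
gripper_force: 19.3
```

```bash
python3 -c "
from h import *
im=chk(); cv2.imwrite('pics/s5.png',cv2.resize(im[60:310,280:540],None,fx=2.3,fy=2.3))"
```

```text
axis in tool [-0.07537456  0.01501104  0.0004723 ] open 0.02780669401305636 F tool [-19.16118484 -38.74656858 -15.44476396] q6 1.284075104618682
40 [0.60341971 0.27745262 0.15015531] dir [-0.18898959 -0.05240693  0.98057965] zmax 0.17870514359904588 r,phi 0.06778429015146446 47.47098275678405 tcp phi 48.09172820293609
```

View pics/s5.png

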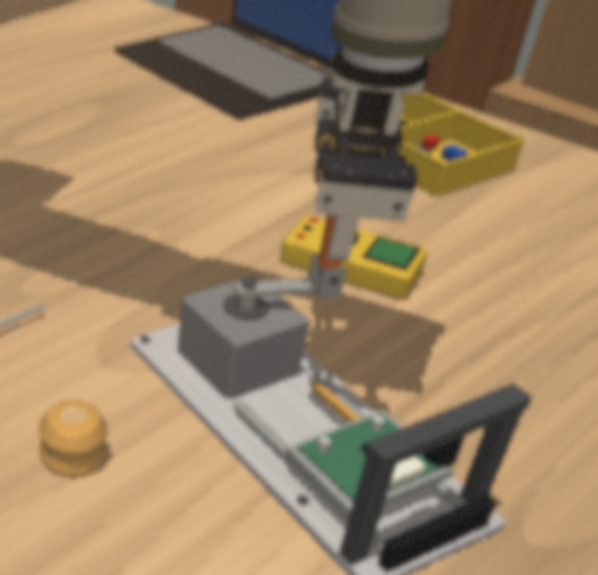

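The crank has hit its stop: about 38 N reaction and no further turn of the bar. The carriage is under the lens bridge at about (395,445). I'll release and retreat upward.

carry_out:
  targets:
    - {"hand": 32, "x": 0, "y": -0.006, "z": 0, "ax": 0, "ay": 0, "az": -0.1}
    - {"hand": 60, "x": 0, "y": -0.008, "z": 0, "ax": 0, "ay": 0, "az": -0.1}
    - {"hand": 60, "x": 0, "y": -0.008, "z": 0, "ax": 0, "ay": 0, "az": -0.1}
    - {"hand": 60, "x": 0, "y": -0.008, "z": 0, "ax": 0, "ay": 0, "az": -0.1}
    - {"hand": 60, "x": 0, "y": -0.008, "z": -0.03, "ax": 0, "ay": 0, "az": -0.1}
    - {"hand": 60, "x": 0, "y": -0.008, "z": -0.07, "ax": 0, "ay": 0, "az": -0.1}
    - {"hand": 60, "x": 0, "y": -0.008, "z": -0.11, "ax": 0, "ay": 0, "az": -0.1}
    - {"hand": 60, "x": 0, "y": -0.008, "z": -0.15, "ax": 0, "ay": 0, "az": -0.1}

```text
t: 9.93
tool_pos: [0.6105, 0.2852, 0.4851]
orientation: [2.932, 1.127, 0.001]
force: [0.8, 0.3, -0.7]
opening: 0.0557
gripper_force: 0.0
```

```bash
python3 -c "
from h import *
im=chk(); cv2.imwrite('pics/s6.png',cv2.resize(im[60:310,280:540],None,fx=2.3,fy=2.3))"
```

```text
axis in tool [-7.79217521e-02  7.39145268e-03 -1.91739956e-05] open 0.05568652309994434 F tool [0.83346305 0.28510336 0.73685536] q6 1.197671378870301
235 [0.60740865 0.27990504 0.16437124] dir [-0.04379032  0.0532149   0.99762247] zmax 0.19028832739510726 r,phi 0.07229930536452525 46.45509281758941 tcp phi 47.4802062157057
```

View pics/s6.png

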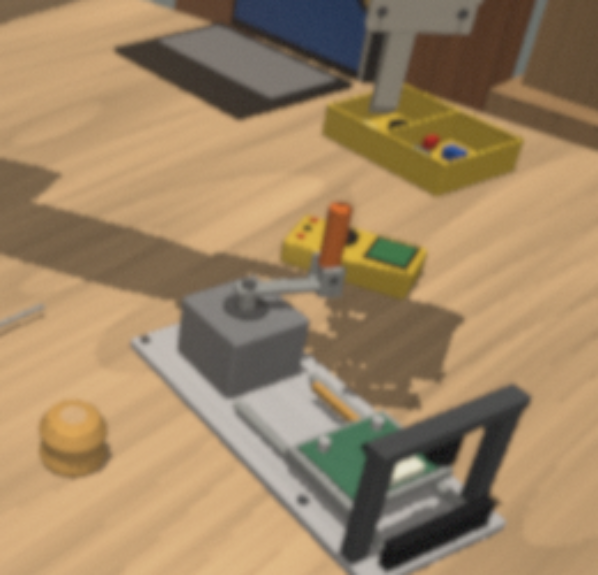

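The grip stands upright with the crank at its stop, and the gripper is well clear above it. I'm handing the job in.

```bash
python3 -c "
from h import *
print(robot.close_job())"
```

```text
the job is handed in; nothing more can be done
None
```

I stood the orange grip upright (within about 4° by camera), cranked it clockwise to its hard stop, then let go and moved the gripper clear. I never went near the black-gripped crank. The job is handed in, but no verdict came back.

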